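Draw the lock core and grease its catch

TASK

Hook the pull handle of the lock core and draw the core out of the lock body, past its spring detent, until it is clear of the mouth and lies on the shelf in front of it. Then take the brush from its stand, dip its tip well down into the low open steel pot, touch the tip onto the catch ridge on top of the drawn core, and put the brush back upright in its stand, all the way down. Leave the core lying straight on the shelf, the pot standing, and everything else where it is.

Things in the scene. Friction and masses are not known exactly. Their poses are not given: they have to be found in the camera images.
- lock: Dark steel lock body fixed on a grey base plate (x -140 to 80, y +-45, 12 thick). Origin: on the bench straight under the socket's mouth; z up; the core comes out along its -x (roughly towards the robot, yaw varies). Block x 0 to 70, y +-45, top z 88 (mm), with a round turret (radius 14) at x 20 whose detent pin reaches z 117, or 121 while the core passes.
- lock_mouth (a point): Centre of the socket's mouth, in the block's front face (lock x 0, z 55); axes as the lock's. Socket: a channel 33 wide, z 40 to 72, 64 deep; a slot 22 wide runs along its roof.
- lock_shelf (a point): Middle of the aluminium shelf's floor in front of the mouth (lock x -61, z 40); axes as the lock's. Two guide rails (inner faces y +-16.5, 6 thick, top z 48 over the bench) keep the core straight as it slides out; an end lip at lock x -128 to -122, top z 48, stops it after about 102 mm of travel.
- detent (a joint): Sprung vertical detent pin in the lock's roof, at lock x 20: 0 down, up to 0.008 (m) raised. It sits just in front of the core's catch ridge: drawing the core takes about 8 to 14 N in the first 10 mm, while the ridge lifts the pin, and little after that.
- core: Lock core (plug), steel, 145 mm long, 0.3 to 0.6 kg. Origin: centre of the underside of its square shank (80 x 30 x 30, x -40 to 40). Flange at x -52 to -40, 76 wide, z 12 to 40; D-shaped pull handle in front of it. Starts 60 mm deep in the socket, origin at lock x 20, z 40, axes along the lock's; clear of the mouth after 60 mm of travel.
- core_bar (a point): Centre of the cross bar of the core's level D-shaped pull handle (core x -100, z 34; 74 mm above the bench). Bars of 10 mm round steel: the cross bar and two side bars at core y +-33. The open window between cross bar and flange is 43 mm (core x -95 to -52) by 56 mm (y), free down to the rails and shelf.
- core_tail (a point): Centre of the rear (inner) end face of the core's shank (core x 40, z 15).
- core_catch (a point): Top of the catch ridge, a rounded rib 3 mm high across the shank's top (core x 9, z 33). Inside the socket at the start; seen from above once the core is out.
- stand: Wooden brush stand fixed to the bench: base 80 x 80 x 12 mm with an upright square tube, inside 26 x 26 mm, outside 44 x 44 mm, top at z 65. Origin: centre of its underside; axes along the world's.
- stand_in (a point): Centre of the floor inside the stand's tube, 12 mm above the bench.
- brush: Round brush, 166 mm long, 60 g, standing tip down in the stand. Origin: the tip; z along the brush to the handle's end. Bristles z 0 to 32 (radius 5 at the tip, widening to 8.5 at z 18), ferrule radius 9.5 to z 62, handle radius 9 from z 62 to 166.
- brush_tip (a point): The brush's tip, same point and axes as brush.
- brush_grip (a point): Point on the brush's axis where to grip the handle, 125 mm above the tip.
- pot: Low open round steel pot, loose, 0.3 kg: outside radius 36, wall 3, height 42 mm, floor 6 mm thick. Origin: centre of its underside.
- pot_rim (a point): Centre of the pot's mouth, 42 mm above its underside.
- jar: Closed glass jar with a white cap, radius 34, 75 mm high; bystander. Origin: underside centre.
- caddy: Open square wooden pen box, 70 x 70 mm, 90 mm high, empty; bystander. Origin: underside centre.
- bottle: White bottle with a black cap, radius 28, 150 mm high, standing close to the right (-y) side of the lock body; bystander. Origin: underside centre.
- can: Aluminium can, radius 28, 125 mm high, standing close to the left (+y) side of the lock body; bystander. Origin: underside centre.
- padlock: Brass padlock lying flat left of the shelf, about 95 x 50 x 24 mm; bystander. Origin: underside centre of its case.
- eurocyl: Brass lock cylinder lying right of the shelf, 70 x 20 x 33 mm; bystander. Origin: underside centre.

How it is judged:
By the outcome, as a careful person would: the job done as asked, in the order asked, and still so for the second after the job is handed in, with the robot touching nothing.
It also fails if it takes over 72 s, if anything falls off the work surface, if the arm or the gripper's body presses on something with over 40 N, if the wrist force passes 120 N, or if a joint passes its speed limit or range.

ROBOT

A 7-joint arm with a two-finger parallel gripper is mounted at the origin on the work surface. World frame = base frame: x ahead of the robot, y to its left, z up, the work surface at z = 0. Lengths are in m, angles in rad, forces in N, time in s.
With the tool pointing down it reaches from about 0.4 to 0.9 m from the base axis. Payload 5.5 kg.
Tool frame: the origin (TCP) lies at the very end of the fingers, on their centre line; the grasp point (between the pads) lies 19 mm behind it; z points along the fingers, y is the line along which they close (so a half turn about z gives the same grasp; the last joint's range is limited). The gripper opens to 92 mm and grips with 3 to 60 N. Pads are 19 mm wide; open, the fingers measure 130 mm over their backs; the gripper's body (75 mm by 190 mm) begins 47 mm behind the grasp point.
Start: joints at [-0.988, 0.501, -0.427, 1.55, 0.221, 1.138, -0.21], TCP at [0.204, 0.617, 0.227] pointing down, gripper open.
Joint ranges: [-2.88, 2.88], [-0.31, 2.03], [-1.54, 1.56], [0.2, 2.42], [-1.41, 4.55], [0.19, 2.02], [-2.57, 2.57]. Speed limits (rad/s): [2.57, 2.57, 3.14, 3.14, 3.14, 3.14, 3.14].

INTERFACE

Orientations are given as a unit quaternion [x, y, z, w].
In Python, from station import r, optics, workorder gives the robot as it stands.
- The arm moves only by the shell command python3 -m jog 'ROWS' [FORCE]. ROWS is JSON, a list of rows, each a list of 3 entries, a list of its own where there are three numbers: the shift along the tool's x, y, z in m, then the turn, a rotation vector about the tool's x, y, z in rad, then the opening, from 0 (shut) to 1 (fully open). In form: [[[tx, ty, tz], [wx, wy, wz], grip], ...]. A call has 1 to 12 rows; each row shifts and turns the commanded pose from where the row before left it, along the tool's axes as they then stand; what a row does not reach is not made up. A row lasts 1/10 s, in which the tool goes at most 50 mm and 8.59 degrees, less where a joint would pass 70% of its speed; a pose out of reach is approached as far as the arm can. A call is refused whole if a number of a shift passes 0.05 or a number of a turn 0.15, either way. A call with a gripper value outside its range is refused whole. The fingers move at their own pace and stop on an object; FORCE is the grip in N (left out, the last holds). Time passes only in rows, so rows that do not move let the fingers close. It gives the time, the measured TCP pose, the force, the opening and the grip force at its end, in the units of the state.
- r.get_state(): the state, without advancing time (a new reading comes with each control period).
- optics.camera(name): name is "side" or "top"; returns a dict with "image" (480x640x3 uint8, red, green, blue), "range_z" (480x640 float32, m along the optical axis (not along the pixel's ray), 0 where there is no reading), "vfov" (degrees; the focal length in pixels is half the picture's height over the tangent of half this angle, whatever the lens; pixels are square), "cx", "cy" (the principal point, pixels), "k1" (the pictures are not rectified: a ray, as slopes to the right and down, at radius r is drawn at 1 + k1 r^2 times it, then the intrinsics apply), "rvec" (rotation vector, rad) and "tvec" (3), from world to camera coordinates, as OpenCV has them. Camera axes: x right, y down, z forward; pixel columns grow to the right and rows downward; lengths in m; the calibration is good to about 2 mm. A picture is of the moment at which its call begins.
- workorder.close_job(): hands the job in; it is judged then, once.
The state is a dict: "t": time; "joint_positions": joint angles; "qvel": joint speeds; "joint_torque": joint torques, N m; "eef_pos": TCP position; "ee_rot": TCP orientation; "ft_force": force on the tool from outside, world axes, zero at the start; "wrist_torque": the same for the moment, N m; "width": opening from 0.0 (shut) to 1.0 (fully open); "finger_force": force on a finger pad.
Only numpy, scipy, OpenCV 4.12 (cv2) and the standard library are available. Lean on these libraries where they do the work, as an engineer would, in place of code of your own. Each camera call takes 0.05 s, during which the arm holds its last target. There are 200 camera calls.

## Working session

There is one attempt and no reset: what is moved stays moved. The work goes in short steps, Python scripts to look and compute and a shell command to move; the robot and the scene stay as the last step left them, time stands still between calls to the robot, and variables do not carry over. Pictures are saved under pics/ and viewed, at most 10 in all, crops included, and the job is handed in when it is done.

```bash
ls; mkdir -p pics
cat > h.py <<'E'
import numpy as np, cv2
from station import r, optics, workorder
from scipy.spatial.transform import Rotation as R
def cam(n):
    c=optics.camera(n); c["f"]=240/np.tan(np.radians(c["vfov"])/2); c["Rm"]=R.from_rotvec(c["rvec"]).as_matrix(); c["t"]=np.array(c["tvec"]); return c
def slopes(c,u,v):
    a=np.stack([(np.asarray(u,float)-c["cx"])/c["f"],(np.asarray(v,float)-c["cy"])/c["f"]],-1); s=a.copy()
    for _ in range(20): s=a/(1+c["k1"]*(s**2).sum(-1,keepdims=True))
    return s
def ray(c,u,v):
    s=slopes(c,u,v); d=np.concatenate([s,np.ones(s.shape[:-1]+(1,))],-1)
    return -c["Rm"].T@c["t"], d@c["Rm"]
def onplane(c,u,v,z):
    o,d=ray(c,u,v); return o+d*((z-o[2])/d[...,2])[...,None]
def cloud(c):
    v,u=np.mgrid[:480,:640]; o,d=ray(c,u,v); P=o+d*c["range_z"][...,None]; P[c["range_z"]==0]=np.nan; return P
def save(c,n,crop=None,k=1):
    im=cv2.cvtColor(c["image"],cv2.COLOR_RGB2BGR)
    if crop: a,b,x,y=crop; im=im[b:y,a:x]
    if k!=1: im=cv2.resize(im,None,fx=k,fy=k,interpolation=cv2.INTER_CUBIC)
    cv2.imwrite("pics/"+n,im)
def st():
    s=r.get_state(); print({k:np.round(s[k],4).tolist() for k in("t","eef_pos","ee_rot","ft_force","width","finger_force")}); print(np.round(R.from_quat(s["ee_rot"]).as_matrix(),3).tolist()); return s
E
python3 - <<'E'
from h import *
for n in("top","side"):
    c=cam(n); save(c,n+"0.png"); np.savez(n+"0.npz",**c)
    print(n,c["vfov"],c["k1"],(-c["Rm"].T@c["t"]).round(3),(c["range_z"]>0).mean())
st()
E
```

```text
pics
top 45.64150811967677 -0.07580723204167587 [0.45  0.007 1.401] 0.9958561197916667
side 45.24932523990969 -0.021314684819027447 [ 0.45  -0.87   0.884] 0.9959016927083333
{'t': 0.1, 'eef_pos': [0.2042, 0.6164, 0.2258], 'ee_rot': [0.1592, 0.9872, -0.0008, -0.0002], 'ft_force': [-0.2068, 0.3642, 0.0674], 'width': 1.0051, 'finger_force': 0.0}
[[-0.949, 0.314, -0.001], [0.314, 0.949, -0.002], [0.0, -0.002, -1.0]]
```

View pics/top0.png

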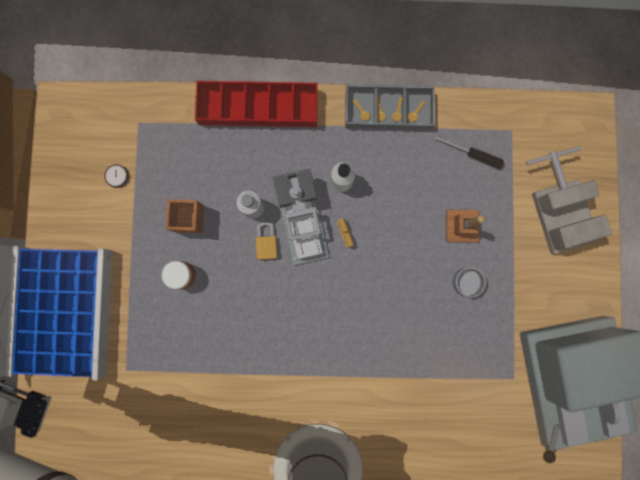

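View pics/side0.png

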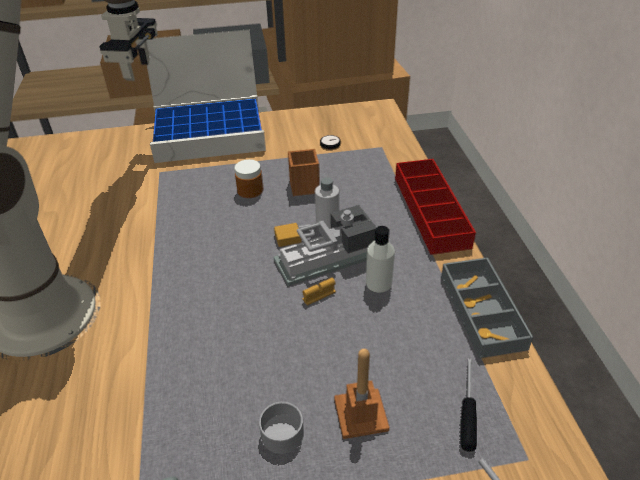

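The top view shows the lock block at px (296,188) with the shelf and handle at (305,235), the stand and brush at (463,226), and the pot at (470,283). The side view shows the same scene, with the brush upright at (363,375) and the pot at (281,430). Next I measure them from the depth images.

```bash
cat > m.py <<'E'
from h import *
c=dict(np.load("top0.npz")); c2=dict(np.load("side0.npz"))
P=cloud(c); P2=cloud(c2)
def sel(P,u0,v0,u1,v1,z0,z1):
    Q=P[v0:v1,u0:u1].reshape(-1,3); return Q[(Q[:,2]>z0)&(Q[:,2]<z1)]
def rect(Q):
    (a,b),(w,h),an=cv2.minAreaRect((Q[:,:2]*1000).astype(np.float32)); return np.round([a,b,w,h,an,len(Q)],1), np.round(Q.mean(0)*1000,1)
print("block",rect(sel(P,265,160,325,215,.08,.096)))
print("turret",rect(sel(P,265,160,325,215,.100,.13)))
print("base",rect(sel(P,255,160,345,280,.006,.018)))
print("handle",rect(sel(P,275,205,335,270,.070,.086)))
print("rails",rect(sel(P,275,205,335,270,.044,.056)))
print("tube",rect(sel(P,440,200,485,245,.058,.072)))
print("standbase",rect(sel(P,440,200,485,250,.006,.018)))
print("brush",rect(sel(P,440,200,500,245,.16,.19)))
Q=sel(P,445,260,495,305,.034,.05); print("pot",cv2.minEnclosingCircle((Q[:,:2]*1000).astype(np.float32)),Q.mean(0))
B=P2[340:420,345:380].reshape(-1,3); B=B[(B[:,2]>.075)&(B[:,2]<.18)]
for z in np.arange(.08,.18,.02):
    q=B[(B[:,2]>z)&(B[:,2]<z+.02)]; print("brush z",round(z,2),q.mean(0).round(4),len(q))
print("floor",np.nanmedian(P[320:360,200:400,2]),np.nanmedian(P2[300:340,180:220,2]))
Q=sel(P,330,155,360,195,.13,.17);print("bottle",rect(Q)); Q=sel(P,235,185,265,220,.11,.14);print("can",rect(Q))
for n,a in(("jar",(160,255,200,295,.06,.09)),("caddy",(160,195,205,235,.08,.1)),("padlock",(250,215,280,265,.01,.035)),("eurocyl",(335,215,358,250,.015,.05))):print(n,rect(sel(P,*a)))
E
python3 m.py
python3 - <<'E'
import cv2,numpy as np
c=np.load("top0.npz")["image"][...,::-1]
cv2.imwrite("pics/lockcrop.png",cv2.resize(c[150:280,230:370],None,fx=5,fy=4.5,interpolation=cv2.INTER_CUBIC))
E
```

```text
block (array([653.2,  64.1, 102.6,  89.9,  14.1, 936. ]), array([665.9,  66.8,  86.8]))
turret (array([653.1,  64.2,  27.3,  24.8,  45.5, 106. ]), array([653.3,  63.8, 107.9]))
base (array([600.1,  56.2, 287.1, 218.5,   1. , 804. ]), array([558.2,  56.4,  11.5]))
handle (array([592.5,  51.6,  85.6,  80.5,  13.9, 502. ]), array([587.2,  48.4,  77.3]))
rails (array([571. ,  50.9, 131.7,  64.7,  18. , 240. ]), array([559.9,  43.4,  47.7]))
tube (array([ 593.1, -344. ,   45. ,   45.2,    0.9,  222. ]), array([ 591.9, -340.5,   64.3]))
standbase (array([ 600. , -344.7,  109.2,  107.6,    1.5,  582. ]), array([ 590. , -336.6,   11.1]))
brush (array([ 592.5, -344.5,   16.8,   16.4,   70.2,   62. ]), array([ 592.4, -343.5,  172.8]))
pot ((455.3808288574219, -355.8216247558594), 36.306297302246094) [ 0.45505453 -0.35708765  0.04048245]
brush z 0.08 [ 0.5931 -0.35    0.0897] 78
brush z 0.1 [ 0.5933 -0.3506  0.1099] 83
brush z 0.12 [ 0.5928 -0.3503  0.1301] 82
brush z 0.14 [ 0.5927 -0.35    0.15  ] 96
brush z 0.16 [ 0.5937 -0.3476  0.1706] 133
floor -0.000793943778473416 -0.001309391069246324
bottle (array([699.9, -45. ,  26.5,  27.3,  25.1, 135. ]), array([698.7, -44.5, 147.6]))
can (array([629.1, 172.7,  26. ,  26.8,  29.1, 125. ]), array([628.4, 172.4, 122.9]))
jar (array([456.5, 341.1,  62. ,  64. ,  66.7, 606. ]), array([456.4, 340.2,  73.7]))
caddy (array([597.3, 330.2,  71.2,  71.1,  89.1, 347. ]), array([597.3, 330.6,  88.3]))
padlock (array([554.5, 140.4, 110.8,  53.7,  10.5, 630. ]), array([540.9, 137. ,  21.2]))
eurocyl (array([569.4, -56.9,  69.6,  16.9,  21.5, 191. ]), array([569.3, -56.5,  29.9]))
```

View pics/lockcrop.png

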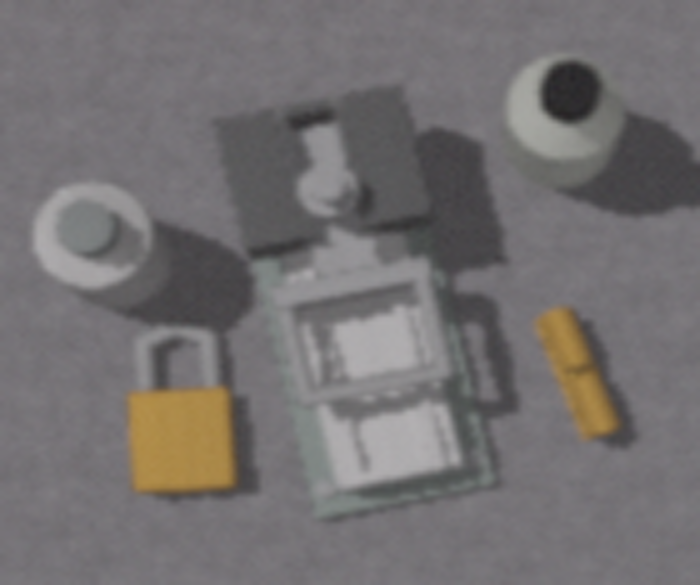

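The crop shows the block yawed by about 14°, the turret near the block's centre, and the D handle with an open window below the flange. I'll refine the yaw and the bar position now.

```bash
cat >> m.py <<'E'
print("-----")
print("block",rect(sel(P,265,160,325,215,.083,.096)))
T=sel(P,265,160,325,215,.112,.13); print("pin",T.mean(0),len(T))
H=sel(P,275,205,335,270,.070,.090)
for yaw in (13.5,14,14.5):
    a=np.radians(yaw); X=np.array([np.cos(a),np.sin(a)]); Y=np.array([-X[1],X[0]])
    for nm,Q in(("block",sel(P,265,160,325,215,.083,.096)),("handle",H),("base",sel(P,255,200,345,280,.008,.017))):
        l=Q[:,:2]@np.stack([X,Y],1)*1000; print(yaw,nm,np.percentile(l,[0,2,98,100],axis=0).round(1).T.tolist())
    l=H[:,:2]@np.stack([X,Y],1)*1000
    print(np.histogram(l[:,0],np.arange(540,650,4))[0], l[:,0].min())
    # side bars / cross bar
    m=(l[:,0]<l[:,0].min()+9); p=l[m]; print("crossbar slope",np.degrees(np.polyfit(p[:,1],p[:,0],1)[0]), p.mean(0))
E
python3 m.py | sed -n '/-----/,$p'
```

```text
-----
block (array([653.2,  64.3, 101.3,  89.7,  14. , 841. ]), array([667.8,  67.4,  87.3]))
pin [0.65345808 0.06458456 0.11541538] 34
13.5 block [[599.7, 630.4, 699.2, 700.9], [-135.0, -133.3, -46.5, -44.8]]
13.5 handle [[545.3, 546.2, 623.3, 630.7], [-128.4, -127.5, -52.9, -46.4]]
13.5 base [[465.3, 491.3, 632.1, 642.0], [-185.9, -135.1, 20.3, 30.0]]
[ 0 35 53 48 16 13 15 16 14 14 15 12 17 15 41 57 53 36  6 10  7  3  7  0
  0  0  0] 545.3102088855945
crossbar slope 0.0967267879102197 [549.79646654 -89.657675  ]
14 block [[598.7, 629.4, 698.3, 700.0], [-140.5, -139.2, -52.4, -50.8]]
14 handle [[544.6, 545.5, 622.6, 630.3], [-133.5, -132.5, -58.1, -51.9]]
14 base [[464.8, 490.6, 631.5, 641.9], [-191.0, -140.0, 15.1, 25.1]]
[ 0 45 56 38 15 15 15 14 14 16 13 16 14 15 47 57 55 26  7 11  5  2  7  0
  0  0  0] 544.5758593752256
crossbar slope 0.24864281686503048 [549.0649121  -95.04802221]
14.5 block [[597.6, 628.4, 697.3, 699.3], [-146.5, -144.9, -58.1, -56.5]]
14.5 handle [[543.6, 544.5, 621.8, 629.8], [-138.8, -137.6, -63.1, -57.4]]
14.5 base [[464.2, 489.8, 630.8, 641.8], [-196.1, -144.9, 9.9, 20.2]]
[ 4 55 54 29 15 15 15 14 14 16 14 13 16 14 60 55 51 17  9 10  4  2  7  0
  0  0  0] 543.5980020273529
crossbar slope 0.191195953635746 [ 548.09875763 -100.85534974]
```

```bash
python3 -m jog '[[[-0.0286,-0.0242,0],[0,0,0],1],[[-0.0286,-0.0242,0],[0,0,0],1],[[-0.0286,-0.0242,0],[0,0,0],1],[[-0.0286,-0.0242,0],[0,0,0],1],[[-0.0286,-0.0242,0],[0,0,0],1],[[-0.0286,-0.0242,0],[0,0,0],1],[[-0.0286,-0.0242,0],[0,0,0],1],[[-0.0286,-0.0242,0],[0,0,0],1],[[-0.0286,-0.0242,0],[0,0,0],1],[[-0.0286,-0.0242,0],[0,0,0],1]]'
python3 -m jog '[[[-0.0286,-0.0242,0],[0,0,0],1],[[-0.0286,-0.0242,0],[0,0,0],1],[[-0.0286,-0.0242,0],[0,0,0],1],[[-0.0286,-0.0242,0],[0,0,0],1],[[-0.0286,-0.0242,0],[0,0,0],1],[[-0.0286,-0.0242,0],[0,0,0],1],[[-0.0286,-0.0242,0],[0,0,0],1],[[-0.0286,-0.0242,0],[0,0,0],1]]'
python3 -m jog '[[[0,0,0],[0,0,0.126],1],[[0,0,0],[0,0,0.126],1],[[0,0,0],[0,0,0.126],1],[[0,0,0],[0,0,0.126],1],[[0,0,0],[0,0,0.126],0.7],[[0,0,0],[0,0,0.126],0.5],[[0,0,0],[0,0,0.126],0.33],[[0,0,0],[0,0,0.126],0.33],[[0,0,0],[0,0,0],0.33],[[0,0,0],[0,0,0],0.33]]'
python3 -c "
from h import *
s=st();print(np.round(s['joint_positions'],3))"
```

```text
t: 1.1
eef_pos: [0.4001, 0.2958, 0.2265]
ee_rot: [0.159, 0.987, -0.0, -0.0]
ft_force: [0.6, 0.8, -0.2]
width: 1.001
finger_force: 0.0
t: 1.9
eef_pos: [0.5564, 0.0403, 0.2264]
ee_rot: [0.159, 0.987, -0.0, -0.0]
ft_force: [0.8, 0.6, 0.5]
width: 1.001
finger_force: 0.0
t: 2.9
eef_pos: [0.5558, 0.0418, 0.2264]
ee_rot: [0.615, 0.789, -0.0, -0.0]
ft_force: [0.3, 0.1, -0.5]
width: 0.53
finger_force: 0.0
{'t': 2.9, 'eef_pos': [0.5558, 0.0418, 0.2264], 'ee_rot': [0.6147, 0.7887, -0.0003, -0.0002], 'ft_force': [0.2799, 0.0529, -0.4899], 'width': 0.5298, 'finger_force': 0.0}
[[-0.244, 0.97, -0.001], [0.97, 0.244, -0.0], [0.0, -0.001, -1.0]]
[-0.154  0.304  0.037  1.8   -0.013  1.039  0.135]
```

```bash
python3 -m jog '[[[0,0.001,0],[0,0,0],0.33],[[0,0,0],[0,0,0],0.33],[[0,0,0],[0,0,0],0.33],[[0,0,0.03],[0,0,0],0.33],[[0,0,0.03],[0,0,0],0.33],[[0,0,0.02],[0,0,0],0.33],[[0,0,0.01],[0,0,0],0.33]]'
python3 - <<'E'
from h import *
c=cam("side"); save(c,"hook.png",(230,150,430,310),4); st()
E
```

```text
t: 3.6
eef_pos: [0.5557, 0.0418, 0.1347]
ee_rot: [0.616, 0.788, -0.001, -0.001]
ft_force: [-0.2, 0.1, -0.7]
width: 0.331
finger_force: 0.0
{'t': 3.65, 'eef_pos': [0.5554, 0.0417, 0.134], 'ee_rot': [0.6161, 0.7877, -0.0014, -0.0015], 'ft_force': [0.278, -0.1039, -0.4151], 'width': 0.3309, 'finger_force': 0.0}
[[-0.241, 0.971, -0.004], [0.971, 0.241, -0.0], [0.001, -0.004, -1.0]]
```

View pics/hook.png

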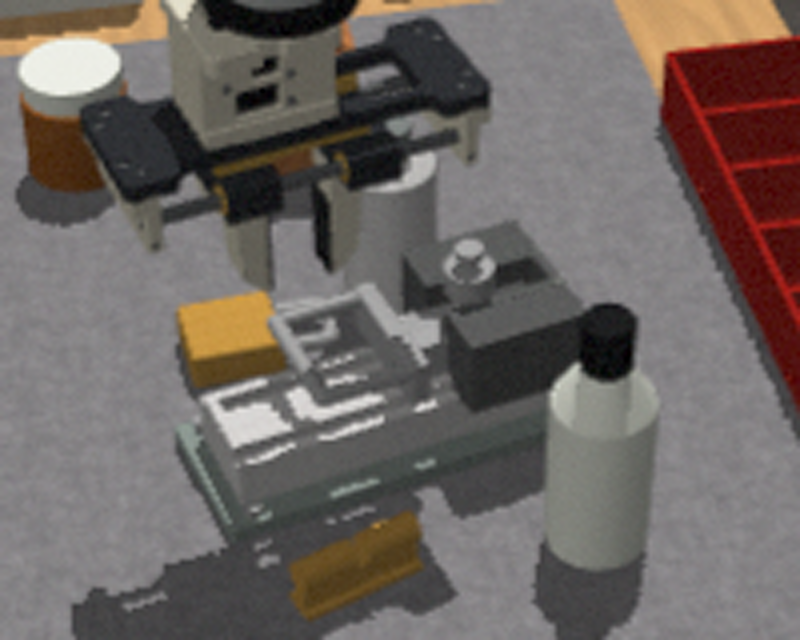

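The fingers straddle the cross bar (bar at about px (350,305) in the crop), with the body left of the turret. I'll lower the fingers and grip the bar.

```bash
python3 -m jog '[[[0,0.001,0.03],[0,0,0],0.33],[[0,0,0.02],[0,0,0],0.33],[[0,0,0.015],[0,0,0],0.33],[[0,0,0.007],[0,0,0],0.33],[[0,0,0],[0,0,0],0.33],[[0,0,0],[0,0,0],0.2],[[0,0,0],[0,0,0],0.1],[[0,0,0],[0,0,0],0.05],[[0,0,0],[0,0,0],0.05],[[0,0,0],[0,0,0],0.05]]' 40; python3 -c "
from h import *
st()"
```

```text
t: 4.65
eef_pos: [0.5568, 0.0418, 0.065]
ee_rot: [0.616, 0.788, -0.001, -0.001]
ft_force: [-5.7, -1.5, 4.4]
width: 0.094
finger_force: 40.0
{'t': 4.65, 'eef_pos': [0.5568, 0.0418, 0.065], 'ee_rot': [0.6163, 0.7875, -0.0008, -0.0007], 'ft_force': [-5.7372, -1.4672, 4.3757], 'width': 0.0935, 'finger_force': 40.0009}
[[-0.24, 0.971, -0.002], [0.971, 0.24, -0.0], [0.0, -0.002, -1.0]]
```

```bash
python3 -m jog '[[[0,-0.004,0],[0,0,0],0.05],[[0,-0.004,0],[0,0,0],0.05],[[0,-0.004,0],[0,0,0],0.05],[[0,-0.004,0],[0,0,0],0.05],[[0,-0.004,0],[0,0,0],0.05]]' 50
python3 -m jog '[[[0,-0.006,0],[0,0,0],0.05],[[0,-0.006,0],[0,0,0],0.05],[[0,-0.006,0],[0,0,0],0.05],[[0,-0.006,0],[0,0,0],0.05],[[0,-0.006,0],[0,0,0],0.05]]'
```

```text
t: 5.15
eef_pos: [0.5447, 0.039, 0.0665]
ee_rot: [0.616, 0.788, 0.005, 0.004]
ft_force: [8.8, 1.7, -5.1]
width: 0.093
finger_force: 50.0
t: 5.65
eef_pos: [0.5095, 0.0301, 0.065]
ee_rot: [0.616, 0.788, 0.0, 0.0]
ft_force: [2.7, 0.7, 0.3]
width: 0.092
finger_force: 50.0
```

Past the detent with about 49 mm drawn. I'll draw roughly 36 mm more and check.

```bash
python3 -m jog '[[[0,-0.008,0],[0,0,0],0.05],[[0,-0.008,0],[0,0,0],0.05],[[0,-0.008,0],[0,0,0],0.05],[[0,-0.007,0],[0,0,0],0.05],[[0,-0.005,0],[0,0,0],0.05],[[0,0,0],[0,0,0],0.05],[[0,0,0],[0,0,0],0.05]]'
python3 - <<'E'
from h import *
st(); c=cam("side"); save(c,"drawn.png",(190,150,390,310),4)
E
```

```text
t: 6.35
eef_pos: [0.4727, 0.0211, 0.0644]
ee_rot: [0.616, 0.788, -0.001, -0.001]
ft_force: [-3.6, -0.5, 4.2]
width: 0.089
finger_force: 50.0
{'t': 6.35, 'eef_pos': [0.4727, 0.0211, 0.0644], 'ee_rot': [0.6163, 0.7875, -0.0013, -0.0012], 'ft_force': [-3.645, -0.5479, 4.236], 'width': 0.0893, 'finger_force': 50.001}
[[-0.24, 0.971, -0.003], [0.971, 0.24, -0.001], [0.0, -0.003, -1.0]]
```

View pics/drawn.png

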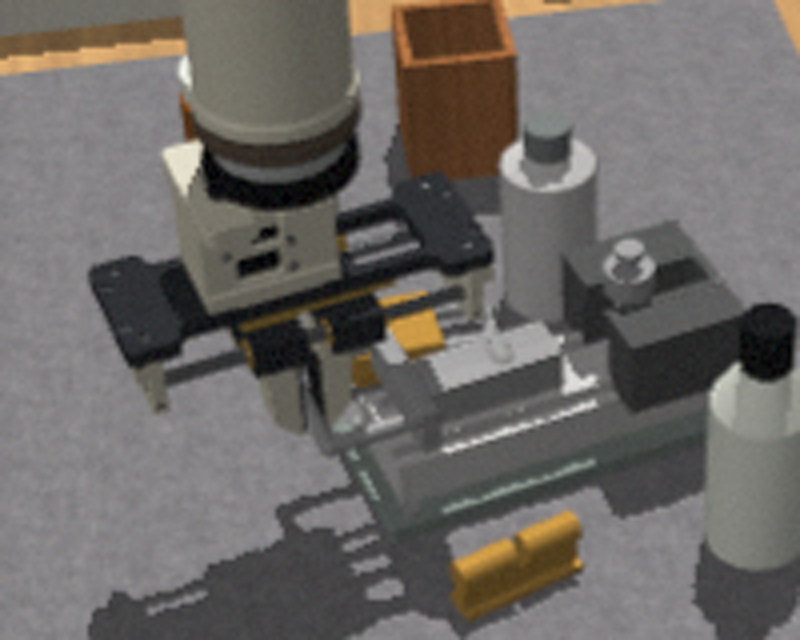

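The core is drawn about 87 mm: the shank lies on the shelf, its tail is off the mouth, and the catch ridge shows at crop px (500,350). I'll release, lift and move above the brush.

```bash
python3 -m jog '[[[0,0,0],[0,0,0],0.3],[[0,0,0],[0,0,0],0.3],[[0,0,0],[0,0,0],0.3],[[0,0,0],[0,0,0],0.3],[[0,0,-0.02],[0,0,0],0.3],[[0,0,-0.03],[0,0,0],0.3],[[0,0,-0.04],[0,0,0],0.3],[[0,0,-0.04],[0,0,0],0.6],[[0,0,-0.035],[0,0,0],0.6],[[0,0,0],[0,0,0],0.6]]'
python3 -m jog '[[[-0.032,0.0024,0],[0,0,0],0.6],[[-0.032,0.0024,0],[0,0,0],0.6],[[-0.032,0.0024,0],[0,0,0],0.6],[[-0.032,0.0024,0],[0,0,0],0.6],[[-0.032,0.0024,0],[0,0,0],0.6],[[-0.032,0.0024,0],[0,0,0],0.6],[[-0.032,0.0024,0],[0,0,0],0.6],[[-0.032,0.0024,0],[0,0,0],0.6],[[-0.032,0.0024,0],[0,0,0],0.6],[[-0.032,0.0024,0],[0,0,0],0.6],[[-0.032,0.0024,0],[0,0,0],0.6],[[-0.032,0.0024,0],[0,0,0],0.6]]'
python3 - <<'E'
from h import *
s=st(); print(np.round(s["joint_positions"],3))
c=cam("top"); np.savez("top1.npz",**c); c2=cam("side"); np.savez("side1.npz",**c2); save(c,"core.png",(270,170,350,290),6)
P=cloud(c); a=np.radians(14); X=np.array([np.cos(a),np.sin(a)]); Y=np.array([-X[1],X[0]])
Q=P[170:290,270:350].reshape(-1,3); Q=Q[~np.isnan(Q[:,0])]
L=np.c_[Q[:,:2]@np.stack([X,Y],1)*1000-[630,-95.5],Q[:,2]*1000]
def p(n,m): print(n,m.sum(),np.percentile(L[m],[1,50,99],axis=0).round(1).tolist())
x,y,z=L.T
p("handle",(z>70)&(z<86)&(x<-110)&(x>-190)); p("shank",(z>64)&(z<78)&(x>-108)&(x<-5)&(abs(y)<22)); p("flange",(z>74)&(z<84)&(x<-95)&(x>-130)); 
H=L[(z>70)&(z<86)&(x<x[(z>70)&(z<86)&(abs(y)<40)].min()+9)&(abs(y)<40)]; print("bar",H.mean(0),np.degrees(np.polyfit(H[:,1],H[:,0],1)[0]))
m=(abs(y)<12)&(x>-105)&(x<-15)
for b in range(-104,-16,4):
    k=m&(x>=b)&(x<b+4)&(z>60)
    if k.sum(): print(b,k.sum(),z[k].mean().round(1),end="; ")
E
```

```text
t: 7.4
eef_pos: [0.4782, 0.0218, 0.2348]
ee_rot: [0.616, 0.788, 0.003, 0.004]
ft_force: [0.2, 0.4, -0.6]
width: 0.515
finger_force: 0.0
t: 8.6
eef_pos: [0.5949, -0.3452, 0.2283]
ee_rot: [0.616, 0.788, -0.0, -0.001]
ft_force: [0.7, 0.1, 0.4]
width: 0.604
finger_force: 0.0
{'t': 8.6, 'eef_pos': [0.5949, -0.3452, 0.2283], 'ee_rot': [0.6161, 0.7877, -0.0002, -0.0008], 'ft_force': [0.723, 0.1022, 0.3602], 'width': 0.604, 'finger_force': 0.0}
[[-0.241, 0.971, -0.001], [0.971, 0.241, 0.001], [0.001, -0.001, -1.0]]
[ 0.345  0.539  0.21   1.459 -0.117  1.158  0.816]
handle 400 [[-169.7, -37.2, 70.9], [-143.0, 0.5, 77.4], [-110.4, 37.9, 85.2]]
shank 426 [[-106.9, -14.6, 64.2], [-66.3, 0.2, 69.4], [-25.9, 14.9, 77.1]]
flange 195 [[-128.3, -37.0, 74.1], [-112.6, -0.2, 78.2], [-105.2, 37.5, 83.7]]
bar [-165.59525023    0.32863927   76.91236798] 0.024588459598982353
-104 16 69.7; -100 18 69.3; -96 17 68.5; -92 17 69.6; -88 17 69.9; -84 18 67.9; -80 17 69.7; -76 17 69.3; -72 17 68.0; -68 18 68.9; -64 19 69.2; -60 16 71.3; -56 17 71.4; -52 17 69.2; -48 18 69.0; -44 17 69.5; -40 18 69.1; -36 16 69.4; -32 19 69.7; -28 11 68.8;
```

View pics/core.png

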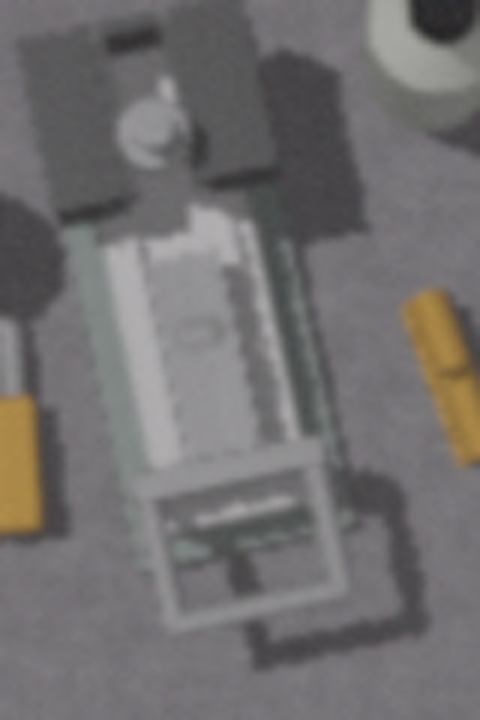

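The core lies straight on the shelf, with the rib at crop px (200,332), which is full-image px (303.3,225.3). Now I'll grip the brush.

```bash
python3 -m jog '[[[0.0015,-0.0018,0.03],[0,0,0],0.6],[[0,0,0.03],[0,0,0],0.6],[[0,0,0.025],[0,0,0],0.6],[[0,0,0.015],[0,0,0],0.6],[[0,0,0.009],[0,0,0],0.6],[[0,0,0],[0,0,0],0.5],[[0,0,0],[0,0,0],0.4],[[0,0,0],[0,0,0],0.3],[[0,0,0],[0,0,0],0.3]]' 30
python3 - <<'E'
from h import *
st(); c=dict(np.load("top1.npz")); print("catch ray",onplane(c,303.3,225.3,.073))
E
```

```text
t: 9.6
eef_pos: [0.5936, -0.3437, 0.1221]
ee_rot: [0.616, 0.788, 0.0, 0.001]
ft_force: [-0.3, 0.2, -0.1]
width: 0.32
finger_force: 0.0
{'t': 9.6, 'eef_pos': [0.5936, -0.3437, 0.1221], 'ee_rot': [0.6162, 0.7876, 0.0002, 0.0011], 'ft_force': [-0.256, 0.2421, -0.109], 'width': 0.3199, 'finger_force': 0.0}
[[-0.241, 0.971, 0.002], [0.971, 0.241, -0.001], [-0.001, 0.002, -1.0]]
catch ray [0.57916854 0.04481563 0.073     ]
```

```bash
python3 -m jog '[[[0,0,0.002],[0,0,0],0.22],[[0,0,0],[0,0,0],0.12],[[0,0,0],[0,0,0],0.1],[[0,0,0],[0,0,0],0.1],[[0,0,0],[0,0,0],0.1]]' 30
python3 -m jog '[[[0,0,-0.01],[0,0,0],0.1],[[0,0,-0.02],[0,0,0],0.1],[[0,0,-0.03],[0,0,0],0.1],[[0,0,-0.03],[0,0,0],0.1],[[0,0,-0.03],[0,0,0],0.1],[[0,0,0],[0,0,0],0.1],[[0,0,0],[0,0,0],0.1]]'
python3 - <<'E'
from h import *
st(); c=cam("side"); save(c,"brush.png",(260,220,460,420),3); np.savez("side2.npz",**c)
P=cloud(c)[200:420,300:440].reshape(-1,3); m=(abs(P[:,0]-.594)<.03)&(abs(P[:,1]+.344)<.02)&(P[:,2]>.07)
B=P[m]
for z in np.arange(.07,.24,.015):
    q=B[(B[:,2]>z)&(B[:,2]<z+.015)]
    if len(q): print(round(z,3),q.mean(0).round(4),len(q),np.ptp(q[:,0]).round(3))
E
```

```text
t: 10.1
eef_pos: [0.5928, -0.3434, 0.1189]
ee_rot: [0.616, 0.788, -0.0, 0.0]
ft_force: [-1.7, -0.4, 1.5]
width: 0.187
finger_force: 30.0
t: 10.8
eef_pos: [0.5932, -0.3435, 0.2399]
ee_rot: [0.616, 0.788, 0.0, 0.001]
ft_force: [0.4, -0.1, -1.2]
width: 0.191
finger_force: 30.0
{'t': 10.8, 'eef_pos': [0.5932, -0.3435, 0.2399], 'ee_rot': [0.6162, 0.7876, 0.0003, 0.001], 'ft_force': [0.4149, -0.0764, -1.2338], 'width': 0.1912, 'finger_force': 29.9937}
[[-0.241, 0.971, 0.002], [0.971, 0.241, -0.001], [-0.001, 0.002, -1.0]]
0.13 [ 0.5948 -0.3484  0.1384] 26 0.011
0.145 [ 0.5939 -0.3496  0.153 ] 57 0.015
0.16 [ 0.5937 -0.3507  0.1685] 62 0.016
0.175 [ 0.5939 -0.3504  0.1826] 77 0.019
0.19 [ 0.5942 -0.3499  0.1969] 83 0.018
0.205 [ 0.5939 -0.3502  0.2124] 77 0.016
0.22 [ 0.5951 -0.3507  0.2269] 70 0.018
0.235 [ 0.5979 -0.3515  0.2438] 128 0.042
```

View pics/brush.png

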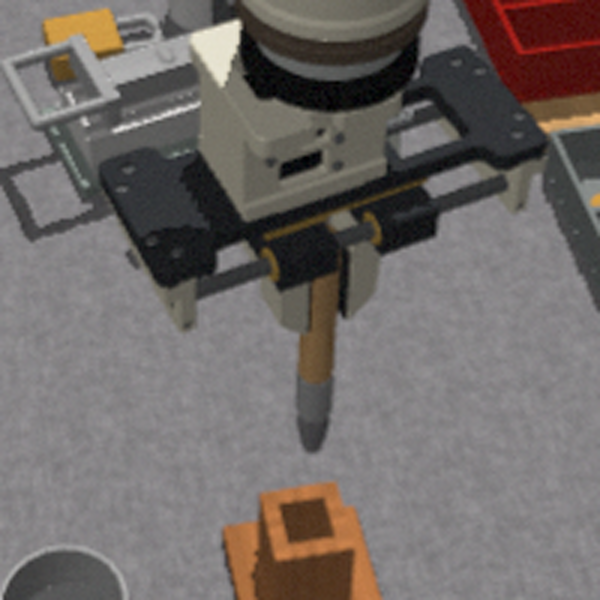

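The brush hangs vertical, its tip at crop px (313,448) and about 107 mm below the TCP. Next I go over the pot and dip.

```bash
python3 -m jog '[[[0.0035,-0.0228,0],[0,0,0],0.1],[[0.0035,-0.0228,0],[0,0,0],0.1],[[0.0035,-0.0228,0],[0,0,0],0.1],[[0.0035,-0.0228,0],[0,0,0],0.1],[[0.0035,-0.0228,0],[0,0,0],0.1],[[0.0035,-0.0228,0],[0,0,0],0.1],[[0,0,0],[0,0,0],0.1],[[0,0,0],[0,0,0],0.1]]'
python3 -m jog '[[[0,0,0.03],[0,0,0],0.1],[[0,0,0.03],[0,0,0],0.1],[[0,0,0.02],[0,0,0],0.1],[[0,0,0.02],[0,0,0],0.1],[[0,0,0.01],[0,0,0],0.1],[[0,0,0.01],[0,0,0],0.1],[[0,0,0],[0,0,0],0.1],[[0,0,0],[0,0,0],0.1],[[0,0,0],[0,0,0],0.1]]'
```

```text
t: 11.65
eef_pos: [0.4544, -0.3554, 0.2377]
ee_rot: [0.616, 0.787, 0.0, -0.001]
ft_force: [-0.1, -0.1, -0.8]
width: 0.193
finger_force: 30.0
t: 12.55
eef_pos: [0.4557, -0.3563, 0.1197]
ee_rot: [0.616, 0.788, 0.0, 0.001]
ft_force: [-0.6, 0.4, -0.5]
width: 0.192
finger_force: 30.0
```

```bash
python3 -m jog '[[[0,0,-0.02],[0,0,0],0.1],[[0,0,-0.03],[0,0,0],0.1],[[0,0,-0.03],[0,0,0],0.1],[[0,0,-0.03],[0,0,0],0.1],[[0,0,-0.01],[0,0,0],0.1],[[0,0,0],[0,0,0],0.1]]'
python3 -m jog '[[[0.03,0.0181,0],[0,0,0],0.1],[[0.03,0.0181,0],[0,0,0],0.1],[[0.03,0.0181,0],[0,0,0],0.1],[[0.03,0.0181,0],[0,0,0],0.1],[[0.03,0.0181,0],[0,0,0],0.1],[[0.03,0.0181,0],[0,0,0],0.1],[[0.03,0.0181,0],[0,0,0],0.1],[[0.03,0.0181,0],[0,0,0],0.1],[[0.03,0.0181,0],[0,0,0],0.1],[[0.03,0.0181,0],[0,0,0],0.1],[[0.03,0.0181,0],[0,0,0],0.1],[[0.03,0.0181,0],[0,0,0],0.1]]'
python3 -m jog '[[[0,0,0.03],[0,0,0],0.1],[[0,0,0.01],[0,0,0],0.1],[[0,0,0],[0,0,0],0.1],[[0,0,0],[0,0,0],0.1]]'
python3 - <<'E'
from h import *
st(); c=cam("side"); save(c,"touch.png",(250,150,400,280),5); np.savez("side3.npz",**c)
E
```

```text
t: 13.15
eef_pos: [0.4561, -0.3567, 0.2411]
ee_rot: [0.616, 0.788, 0.0, 0.002]
ft_force: [0.9, -0.1, -1.5]
width: 0.19
finger_force: 30.0
t: 14.35
eef_pos: [0.5783, 0.0472, 0.2368]
ee_rot: [0.616, 0.788, -0.001, -0.001]
ft_force: [0.0, 0.3, -0.2]
width: 0.192
finger_force: 30.0
t: 14.75
eef_pos: [0.5787, 0.0444, 0.1983]
ee_rot: [0.617, 0.787, -0.001, -0.0]
ft_force: [-0.1, -0.3, -0.5]
width: 0.19
finger_force: 30.0
{'t': 14.75, 'eef_pos': [0.5787, 0.0444, 0.1983], 'ee_rot': [0.617, 0.787, -0.0007, -0.0003], 'ft_force': [-0.1463, -0.3223, -0.4566], 'width': 0.1902, 'finger_force': 29.9944}
[[-0.239, 0.971, -0.001], [0.971, 0.239, -0.001], [-0.0, -0.002, -1.0]]
```

View pics/touch.png

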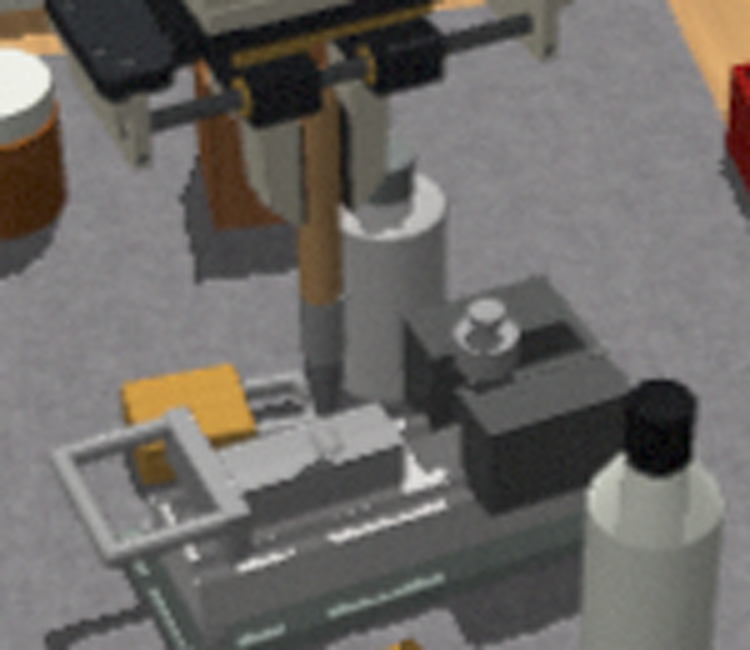

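The tip is at crop px (323,408), directly above the ridge at (328,440). I'll check both by ray.

Run:
```python
from h import *
c=dict(np.load("side3.npz")); print("ridge",onplane(c,250+328/5,150+440/5,.073),"tip",onplane(c,250+323/5,150+408/5,.0915))
P=cloud(c)[190:245,295:330].reshape(-1,3); B=P[(abs(P[:,0]-.579)<.02)&(abs(P[:,1]-.045)<.02)&(P[:,2]>.085)]
for z in np.arange(.085,.17,.01):
    q=B[(B[:,2]>z)&(B[:,2]<z+.01)]
    if len(q): print(round(z,3),q.mean(0).round(4),len(q))
S=cloud(c)[225:265,300:335].reshape(-1,3)
a=np.radians(14); X=np.array([np.cos(a),np.sin(a)]); Y=np.array([-X[1],X[0]])
L=np.c_[S[:,:2]@np.stack([X,Y],1)*1000-[630,-95.5],S[:,2]*1000]
for b in range(-80,-30,4):
    k=(L[:,0]>=b)&(L[:,0]<b+4)&(abs(L[:,1])<8)&(L[:,2]>62)&(L[:,2]<82)
    if k.sum(): print(b,k.sum(),L[k,2].mean().round(1),end=";")
```

```text
ridge [0.58247154 0.04286459 0.073     ] tip [0.58077688 0.04263041 0.0915    ]
0.085 [0.5812 0.0402 0.0924] 5
0.095 [0.5799 0.0381 0.1003] 18
0.105 [0.5805 0.0382 0.1101] 29
0.115 [0.5802 0.0377 0.1202] 25
0.125 [0.5804 0.0367 0.1301] 34
0.135 [0.58   0.0368 0.1405] 35
0.145 [0.58   0.0369 0.1507] 36
0.155 [0.5812 0.0375 0.1597] 30
0.165 [0.5807 0.0374 0.1693] 37
-80 10 68.3;-76 10 68.1;-72 8 69.0;-68 10 68.7;-64 9 68.3;-60 11 70.0;-56 12 70.9;-52 8 69.5;-48 12 68.6;-44 9 68.3;-40 10 68.8;-36 7 69.3;-32 8 69.3;
```

```bash
python3 -m jog '[[[0,0.001,0.005],[0,0,0],0.1],[[0,0,0.005],[0,0,0],0.1],[[0,0,0.004],[0,0,0],0.1],[[0,0,0],[0,0,0],0.1],[[0,0,0],[0,0,0],0.1]]'
python3 -m jog '[[[0,0,0.001],[0,0,0],0.1],[[0,0,0.001],[0,0,0],0.1],[[0,0,0],[0,0,0],0.1]]'
python3 -m jog '[[[0,0,0.001],[0,0,0],0.1],[[0,0,0.001],[0,0,0],0.1],[[0,0,0],[0,0,0],0.1]]'
```

```text
t: 15.3
eef_pos: [0.58, 0.0461, 0.1846]
ee_rot: [0.616, 0.788, -0.0, -0.0]
ft_force: [-0.3, -0.4, -0.6]
width: 0.19
finger_force: 30.0
t: 15.6
eef_pos: [0.5801, 0.0462, 0.1826]
ee_rot: [0.616, 0.788, -0.0, -0.0]
ft_force: [-0.2, -1.2, 0.3]
width: 0.191
finger_force: 30.0
t: 15.9
eef_pos: [0.58, 0.0461, 0.1805]
ee_rot: [0.616, 0.788, -0.0, -0.0]
ft_force: [-0.0, -0.2, -1.2]
width: 0.191
finger_force: 30.0
```

```bash
python3 -m jog '[[[0,0,0.0005],[0,0,0],0.1],[[0,0,0.0005],[0,0,0],0.1],[[0,0,0],[0,0,0],0.1]]'
python3 -m jog '[[[0,0,0.0005],[0,0,0],0.1],[[0,0,0.0005],[0,0,0],0.1],[[0,0,0],[0,0,0],0.1]]'
```

```text
t: 16.2
eef_pos: [0.5802, 0.0461, 0.1798]
ee_rot: [0.616, 0.788, 0.0, 0.0]
ft_force: [-0.1, 0.0, 0.2]
width: 0.189
finger_force: 30.0
t: 16.5
eef_pos: [0.5805, 0.0462, 0.1796]
ee_rot: [0.616, 0.788, 0.0, 0.0]
ft_force: [-2.2, -0.5, 6.1]
width: 0.186
finger_force: 30.0
```

The tip is on the ridge (6 N at tip z ≈ 73 mm, lock x −55.7, y ≈ 0). I'll lift and carry the brush back over the stand.

```bash
python3 -m jog '[[[0,0,-0.005],[0,0,0],0.1],[[0,0,-0.015],[0,0,0],0.1],[[0,0,-0.025],[0,0,0],0.1],[[0,0,-0.016],[0,0,0],0.1],[[0,0,0],[0,0,0],0.1]]'
python3 -m jog '[[[-0.0318,-0.0068,0],[0,0,0],0.1],[[-0.0318,-0.0068,0],[0,0,0],0.1],[[-0.0318,-0.0068,0],[0,0,0],0.1],[[-0.0318,-0.0068,0],[0,0,0],0.1],[[-0.0318,-0.0068,0],[0,0,0],0.1],[[-0.0318,-0.0068,0],[0,0,0],0.1],[[-0.0318,-0.0068,0],[0,0,0],0.1],[[-0.0318,-0.0068,0],[0,0,0],0.1],[[-0.0318,-0.0068,0],[0,0,0],0.1],[[-0.0318,-0.0068,0],[0,0,0],0.1],[[-0.0318,-0.0068,0],[0,0,0],0.1],[[-0.0318,-0.0068,0],[0,0,0],0.1]]'
python3 -m jog '[[[0,0,0],[0,0,0],0.1],[[0,0,0],[0,0,0],0.1],[[0,0,0],[0,0,0],0.1]]'
python3 - <<'E'
from h import *
st(); c=cam("side")
P=cloud(c)[200:420,300:440].reshape(-1,3); B=P[(abs(P[:,0]-.594)<.03)&(abs(P[:,1]+.344)<.02)&(P[:,2]>.07)]
for z in np.arange(.115,.23,.015):
    q=B[(B[:,2]>z)&(B[:,2]<z+.015)]
    if len(q): print(round(z,3),q.mean(0).round(4),len(q),q[:,2].min().round(4))
E
```

```text
t: 17.0
eef_pos: [0.5819, 0.0463, 0.2423]
ee_rot: [0.616, 0.788, 0.002, 0.002]
ft_force: [0.5, -0.8, -0.5]
width: 0.19
finger_force: 30.0
t: 18.2
eef_pos: [0.5921, -0.3448, 0.238]
ee_rot: [0.616, 0.788, -0.0, -0.001]
ft_force: [-0.2, -0.9, -0.7]
width: 0.19
finger_force: 30.0
t: 18.5
eef_pos: [0.5929, -0.3422, 0.2386]
ee_rot: [0.616, 0.788, 0.0, -0.001]
ft_force: [-0.2, 1.0, -0.5]
width: 0.192
finger_force: 30.0
{'t': 18.5, 'eef_pos': [0.5929, -0.3422, 0.2386], 'ee_rot': [0.6156, 0.788, 0.0004, -0.001], 'ft_force': [-0.2019, 0.9793, -0.5097], 'width': 0.192, 'finger_force': 29.9943}
[[-0.242, 0.97, -0.001], [0.97, 0.242, 0.002], [0.002, -0.001, -1.0]]
0.115 [ 0.5914 -0.3434  0.1284] 1 0.1284
0.13 [ 0.5937 -0.3477  0.139 ] 27 0.1322
0.145 [ 0.5938 -0.3483  0.1528] 58 0.146
0.16 [ 0.5934 -0.3487  0.1684] 69 0.16
0.175 [ 0.5929 -0.3491  0.1829] 79 0.1751
0.19 [ 0.5933 -0.3486  0.1969] 73 0.1908
0.205 [ 0.5934 -0.3488  0.2124] 82 0.205
0.22 [ 0.5944 -0.3495  0.2274] 75 0.2201
```

```bash
python3 -m jog '[[[-0.0013,0,0.03],[0,0,0],0.1],[[0,0,0.02],[0,0,0],0.1],[[0,0,0.015],[0,0,0],0.1],[[0,0,0.015],[0,0,0],0.1],[[0,0,0.015],[0,0,0],0.1],[[0,0,0.01],[0,0,0],0.1],[[0,0,0.008],[0,0,0],0.1],[[0,0,0],[0,0,0],0.1],[[0,0,0],[0,0,0],0.1]]'
python3 -m jog '[[[0,0,0.002],[0,0,0],0.1],[[0,0,0.002],[0,0,0],0.1],[[0,0,0.001],[0,0,0],0.1],[[0,0,0],[0,0,0],0.1],[[0,0,0],[0,0,0],0.1]]'
```

```text
t: 19.45
eef_pos: [0.5933, -0.3454, 0.127]
ee_rot: [0.616, 0.788, 0.0, 0.0]
ft_force: [-0.3, 0.3, 0.7]
width: 0.19
finger_force: 30.0
t: 19.95
eef_pos: [0.5931, -0.3452, 0.1218]
ee_rot: [0.616, 0.788, 0.0, 0.0]
ft_force: [-0.0, -0.3, -0.7]
width: 0.192
finger_force: 30.0
```

```bash
python3 -m jog '[[[0.001,0,0.001],[0,0,0],0.1],[[0,0,0.001],[0,0,0],0.1],[[0,0,0],[0,0,0],0.1]]'
python3 -m jog '[[[0,0,0.0005],[0,0,0],0.1],[[0,0,0.0005],[0,0,0],0.1],[[0,0,0],[0,0,0],0.1]]'
```

```text
t: 20.25
eef_pos: [0.5927, -0.344, 0.1195]
ee_rot: [0.616, 0.788, -0.0, -0.0]
ft_force: [-0.8, -0.3, -2.3]
width: 0.193
finger_force: 30.0
t: 20.55
eef_pos: [0.5929, -0.3442, 0.1189]
ee_rot: [0.616, 0.788, 0.0, 0.0]
ft_force: [0.3, 0.1, 0.5]
width: 0.191
finger_force: 30.0
```

```bash
python3 -m jog '[[[0,0,0],[0,0,0],0.3],[[0,0,0],[0,0,0],0.45],[[0,0,0],[0,0,0],0.6],[[0,0,0],[0,0,0],0.6],[[0,0,0],[0,0,0],0.6],[[0,0,-0.02],[0,0,0],0.6],[[0,0,-0.03],[0,0,0],0.6],[[0,0,-0.04],[0,0,0],0.6],[[0,0,-0.04],[0,0,0],0.6],[[0,0,-0.03],[0,0,0],0.6]]'
python3 -m jog '[[[0,-0.03,0],[0,0,0],0.6],[[0,-0.03,0],[0,0,0],0.6],[[0,-0.03,0],[0,0,0],0.6],[[0,-0.03,0],[0,0,0],0.6],[[0.03,0,0],[0,0,0],0.6],[[0.03,0,0],[0,0,0],0.6],[[0.03,0,0],[0,0,0],0.6],[[0.03,0,0],[0,0,0],0.6],[[0.03,0,0],[0,0,0],0.6],[[0,0,0],[0,0,0],0.6],[[0,0,0],[0,0,0],0.6]]'
python3 - <<'E'
from h import *
s=st(); c=cam("top"); save(c,"end.png",(220,140,520,320),2.6); np.savez("top0.npz",**c); c2=cam("side"); np.savez("side0.npz",**c2)
E
python3 m.py | sed '/-----/,$d'
```

```text
t: 21.55
eef_pos: [0.5934, -0.3446, 0.2818]
ee_rot: [0.616, 0.788, 0.0, 0.001]
ft_force: [0.6, -0.5, 1.0]
width: 0.6
finger_force: 0.0
t: 22.65
eef_pos: [0.4405, -0.2273, 0.2792]
ee_rot: [0.616, 0.788, 0.0, 0.001]
ft_force: [-0.4, -0.5, -0.5]
width: 0.597
finger_force: 0.0
{'t': 22.65, 'eef_pos': [0.4405, -0.2273, 0.2792], 'ee_rot': [0.6156, 0.788, 0.0001, 0.0006], 'ft_force': [-0.37, -0.4662, -0.4893], 'width': 0.5974, 'finger_force': 0.0}
[[-0.242, 0.97, 0.001], [0.97, 0.242, -0.001], [-0.001, 0.001, -1.0]]
block (array([668.2,  68. ,  71.3,  89.9,  14.2, 888. ]), array([668.8,  68.1,  87.1]))
turret (array([652.5,  64.9,  26.4,  25.8,  55.7, 104. ]), array([652.7,  64.2, 107.7]))
base (array([600.2,  56.7, 292.1, 218.7,   1. , 876. ]), array([571.4,  59.3,  11.4]))
handle (array([552.2,  41.4, 173.1,  76.6,  16.2, 535. ]), array([530.2,  32. ,  76.1]))
rails (array([573.2,  47.6, 135.2,  63.6,  21.8, 263. ]), array([567.9,  45. ,  47.6]))
tube (array([ 593.5, -344.3,   45.6,   44.5,   87.9,  216. ]), array([ 591.9, -340.5,   64. ]))
standbase (array([ 595.6, -346.5,  106.4,   83.5
[... 463 characters left out ...]
699.7, -44.7,  26.4,  27.1,  26.1, 136. ]), array([698.8, -44.4, 147.8]))
can (array([628.8, 172.8,  26.3,  27.3,  38.9, 124. ]), array([628.4, 172.2, 123.3]))
jar (array([457.3, 341.6,  63.1,  63. ,   1.4, 604. ]), array([456.3, 340.2,  73.7]))
caddy (array([597.5, 330.1,  71.5,  71.2,  89.2, 353. ]), array([597.4, 330.7,  88.3]))
padlock (array([554.6, 140.7, 110.6,  53.7,  10.7, 623. ]), array([541. , 136.9,  21.4]))
eurocyl (array([569.6, -56.7,  70. ,  17. ,  21.5, 192. ]), array([569.6, -56.4,  29.6]))m.py:16: RuntimeWarning: Mean of empty slice.
  Q=sel(P,445,260,495,305,.034,.05); print("pot",cv2.minEnclosingCircle((Q[:,:2]*1000).astype(np.float32)),Q.mean(0))
  ret = um.true_divide(
```

View pics/end.png

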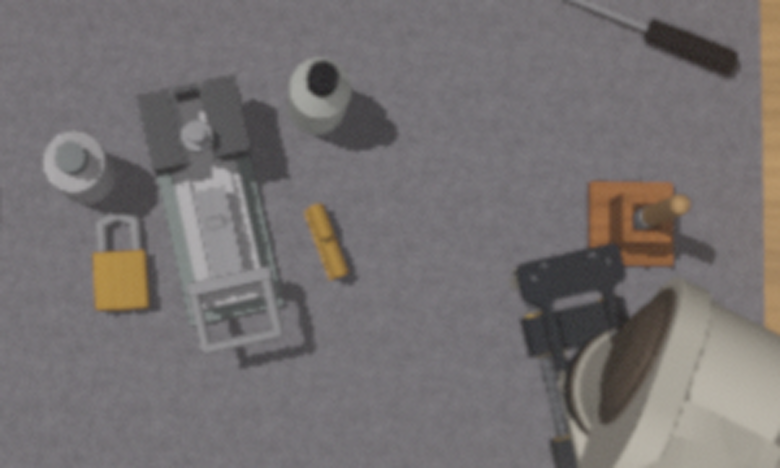

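The core is straight on the shelf at crop px (215,230), the brush is upright and fully down in its stand at (655,212), and the bystanders haven't moved. The arm hides the pot from above, so I'll confirm it in the side view and then hand in.

Run:
```python
from h import *
P=cloud(dict(np.load("side0.npz")))[390:470,250:315].reshape(-1,3); Q=P[(P[:,2]>.036)&(P[:,2]<.05)]
p=cv2.minEnclosingCircle((Q[:,:2]*1000).astype(np.float32)); print(p,len(Q))
if np.hypot(p[0][0]-455.4,p[0][1]+355.8)<8: print(workorder.close_job())
```

```text
((457.05584716796875, -354.8152160644531), 37.05314254760742) 344
the job is handed in; nothing more can be done
None
```

The job is handed in, with no verdict shown: the core was drawn about 87 mm and lies straight on the shelf, the brush was dipped, touched on the catch ridge and put back fully down in its stand, and the pot and bystanders are where they were.

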